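Seat a culture dish and hold the reading lens at the focus mark

TASK

Lower the round lidded dish flat into the round recess of the black inspection stage and let go of it. Then take the reading lens by its handle and hold it level, centred over the dish and at the height shown by the steel pointer on the stage's post; finish with the robot still holding it there, steady. Do not drop or tip the dish or let the lens touch it, and leave the pointer, the square dish and the bottle where they are.

Things in the scene. Friction and masses are not known exactly. Their poses are not given: they have to be found in the camera images.
- dish_centre (a point): Centre (half-way up) of the round lidded culture dish: clear plastic cylinder 56 mm in diameter, 20 mm tall, about 40 g, pale content with a thin white band round the side, standing loose on the bench. z axis up.
- recess (a point): Centre of the recess FLOOR, 8 mm above the bench. The stage is a fixed black plate 110 x 110 x 14 mm with the round recess (64 mm across, 6 mm deep, white floor) in its middle; a seated dish stands 14 mm proud of it. x points from the recess to the gauge post: a steel rod 12 mm thick, 90 mm from the recess centre, its top 170 mm above the bench; there the plate reaches out to 107 mm.
- focus_mark (a point): Tip of the steel pointer (a level blade 3 mm thick, 6 mm wide, 32 mm long) that juts from an aluminium collar on the gauge post towards the recess; the tip, at mid-thickness, is 48 mm horizontally from the recess centre. Its height is the focal height and differs each time, 85 to 135 mm above the bench. The collar stays put by friction unless pushed. z axis up.
- lens (a point): Centre of the reading lens (mid-thickness of the glass): round steel-rimmed lens 64 mm in outer diameter, rim 12 mm thick. The lens is on one loose rigid piece with its handle, about 90 g; x axis points from the handle to the lens, z is the lens axis (up as it lies). It starts 30 mm above the bench, lying level on a grey rest. When held, this point is to be level with focus_mark, within 7 mm in height.
- loupe_grip (a point): Where to grip the reading lens: on the handle's centre line, 70 mm from the lens centre along -x of the lens, at the same height. The handle is a straight black bar 16 mm wide (y) and 16 mm thick (z), from 35 to 135 mm from the lens centre. The rest (fixed) carries only the lens and the handle's far end: here, from 40 mm before to 47 mm behind this point, the handle is free beneath, with the rest's 4 mm thick base plate 18 mm below its underside. Same axes as lens.
- square_dish: Bystander: square lidded dish, 56 x 56 mm, 20 mm tall, same plastic as the round one, loose. Origin at the centre of its underside. Leave it.
- bottle: Bystander: amber bottle, 64 mm in diameter, 130 mm tall, loose on the bench beyond the left (+y) side of the work. Origin at the centre of its underside. Leave it.
There are look-alikes about, which are no part of the job. There is more than one size of the part that bears lens; the job needs the smallest.

How it is judged:
By the outcome, as a careful person would: the job done as asked, in the order asked, and still so for the second after the job is handed in, while the arm keeps its last pose, push and grip.
It also fails if it takes over 58 s, if anything falls off the work surface, if the arm or the gripper's body presses on something with over 40 N, if the wrist force passes 120 N, or if a joint passes its speed limit or range.

ROBOT

A 6-joint arm with a two-finger parallel gripper is mounted at the origin on the work surface. World frame = base frame: x ahead of the robot, y to its left, z up, the work surface at z = 0. Lengths are in mm, angles in rad, forces in N, time in s.
With the tool pointing down it reaches from about 350 to 1000 mm from the base axis. Payload 7.1 kg.
Tool frame: the origin (TCP) lies between the finger pads; the fingertips stand ahead of it and the grasp point (between the pads) lies 3 mm ahead of it (r.tip_reach is the z of the fingertips in the tool frame, in mm); z points along the fingers, y is the direction in which the jaws open and shut (so a half turn about z gives the same grasp; the last joint's range is limited). The gripper opens to 85 mm and grips with 20 to 120 N. Pads are 22 mm wide; open, the fingers measure 114 mm over their backs; the gripper's body (76 mm by 85 mm) begins 54 mm behind the grasp point. The pads swing forward as they close: fully open they stand 13 mm farther back than shut.
Start: joints at [1.327, 0.423, 1.63, -0, 1.089, -0.019], TCP at [139.288, 609.265, 253.319] pointing down, gripper open.
Joint ranges: [-3, 3], [-0.9, 2.11], [0.09, 2.58], [-1.31, 4.45], [0.11, 2.69], [-2.54, 2.54]. Speed limits (rad/s): [2.39, 2.39, 3.01, 3.14, 3.14, 3.14].

INTERFACE

Orientations are given as a unit quaternion [x, y, z, w].
In Python, from plant import telemetry, optics, ticket, r gives the robot as it stands.
- The arm moves only by the tool apply_moves, never from a script. Its argument "moves" is a list of rows, each an object of numbers: "fingers": the closure, from 0 (fully open) to 1 (shut); "dx", "dy", "dz": the shift along the tool's x, y, z in m; "wx", "wy", "wz": the turn, a rotation vector about the tool's x, y, z in rad. A call has 1 to 20 rows; each row shifts and turns the commanded pose from where the row before left it, along the tool's axes as they then stand; what a row does not reach is not made up. A row lasts 1/10 s, in which the tool goes at most 50 mm and 8.59 degrees, less where a joint would pass 70% of its speed; a pose out of reach is approached as far as the arm can. A call is refused whole if a number of a shift passes 0.05 or a number of a turn 0.15, either way. A call with a gripper value outside its range is refused whole. The fingers move at their own pace and stop on an object; "squeeze" is the grip in N (left out, the last holds). Time passes only in rows, so rows that do not move let the fingers close. It gives the time, the measured TCP pose, the force and the opening at its end, in the units of the state.
- telemetry.observe(): the state, without advancing time (a new reading comes with each control period).
- optics.capture(name): name is "scene" or "top" or "wrist"; returns a dict with "img" (420x560x3 uint8, red, green, blue), "fx", "fy", "cx", "cy" (pixels), "R" (3x3) and "t" (3): a world point X has camera coordinates R X + t. Camera axes: x right, y down, z forward; pixel columns grow to the right and rows downward; lengths in mm; the calibration is good to about 2 mm. The wrist camera is an equidistant fisheye: a pixel r from the principal point sees the ray r / f radians off the axis. A picture is of the moment at which its call begins. There is no depth.
- ticket.job_done(): hands the job in, once; it reports no verdict.
The state is a dict: "clock": time; "joint_pos": joint angles; "qvel": joint speeds; "joint_torque": joint torques, N m; "tool_pos": TCP position; "ee_rot": TCP orientation; "ft_force": force on the tool from outside, world axes, zero at the start; "torque": the same for the moment, N m; "finger_gap": opening from 0.0 (shut) to 1.0 (fully open).
Only numpy, scipy, OpenCV 4.12 (cv2) and the standard library are available. Lean on these libraries where they do the work, as an engineer would, in place of code of your own. Each camera call takes 0.05 s, during which the arm holds its last target. There are 200 camera calls.

## Working session

There is one attempt and no reset: what is moved stays moved. The work goes in short steps, Python scripts to look and compute and a tool call to move; the robot and the scene stay as the last step left them, time stands still between calls to the robot, and variables do not carry over. Pictures are saved under pics/ and viewed, about 8 in all and at most 12, crops included, and the job is handed in when it is done.

Besides the shell and the picture viewer there is one more tool, called after "Emit:" by a JSON object that holds its "name" and its "arguments", one argument or row to a line. apply_moves: Moves the arm, as the interface text tells. Its arguments: {"type":"object","properties":{"moves":{"type":"array","items":{"type":"object","properties":{"fingers":{"type":"number"},"dx":{"type":"number"},"dy":{"type":"number"},"dz":{"type":"number"},"wx":{"type":"number"},"wy":{"type":"number"},"wz":{"type":"number"}}}},"squeeze":{"type":"number"}},"required":["moves"]}

```bash
mkdir -p pics
cat > h.py <<'E'
import numpy as np, cv2
from plant import telemetry, optics, ticket, r
def cap(name,fn=None):
    c=optics.capture(name)
    if fn: cv2.imwrite('pics/'+fn,cv2.cvtColor(c['img'],cv2.COLOR_RGB2BGR))
    return c
def ray(c,u,v,fish=False):
    x=(u-c['cx'])/c['fx'];y=(v-c['cy'])/c['fy']
    if fish:
        th=np.hypot(x,y); s=np.sin(th)/th if th>1e-9 else 1; d=np.array([x*s,y*s,np.cos(th)])
    else: d=np.array([x,y,1.])
    R=np.array(c['R']);return -R.T@np.array(c['t']), R.T@d
def plane(c,u,v,z,fish=False):
    o,d=ray(c,u,v,fish); return o+d*(z-o[2])/d[2]
def proj(c,X):
    p=np.array(c['R'])@np.array(X,float)+np.array(c['t']); return c['fx']*p[0]/p[2]+c['cx'],c['fy']*p[1]/p[2]+c['cy']
def tri(a,b):
    (o1,d1),(o2,d2)=a,b
    s=np.linalg.lstsq(np.c_[d1,-d2],o2-o1,rcond=None)[0]
    p,q=o1+s[0]*d1,o2+s[1]*d2; return (p+q)/2,np.linalg.norm(p-q)
E
python3 - <<'E'
from h import *
import pickle
d={}
for n in('top','scene'):
    d[n]=cap(n,n+'0.png'); c=d[n]; print(n,c['fx'],c['cx'],c['cy'],-np.array(c['R']).T@np.array(c['t']))
pickle.dump(d,open('d.pkl','wb'))
print(telemetry.observe(),r.tip_reach)
E
```

```text
top 395.17833353598286 283.19830038031597 209.21974526207978 [ 294.01300277  119.78241035 1068.52688104]
scene 413.69387229101466 271.6794099106547 210.25203840962442 [ 827.94517187 -531.91626923  998.87141638]
{'clock': 0.1, 'joint_pos': array([ 1.32698997e+00,  4.23766980e-01,  1.63061767e+00,  1.24439097e-05,
        1.08856605e+00, -1.89577216e-02]), 'qvel': array([ 0.00029429, -0.00093442, -0.00196778, -0.00012125,  0.00097441,
       -0.00061288]), 'joint_torque': array([ 1.30865110e-04, -5.58425510e+01, -2.82444978e+01, -1.66948330e-04,
        3.02806031e-03,  5.68207361e-05]), 'tool_pos': array([139.18506419, 608.83607917, 252.62018337]), 'ee_rot': array([ 1.12190484e-01,  9.93686487e-01, -6.72449201e-04, -9.44179742e-05]), 'ft_force': array([ 0.22758086,  0.41334908, -0.42849019]), 'torque': array([0.01077563, 0.02865057, 0.04715004]), 'finger_gap': 1.0019504374656285} 22.0
```

View pics/top0.png

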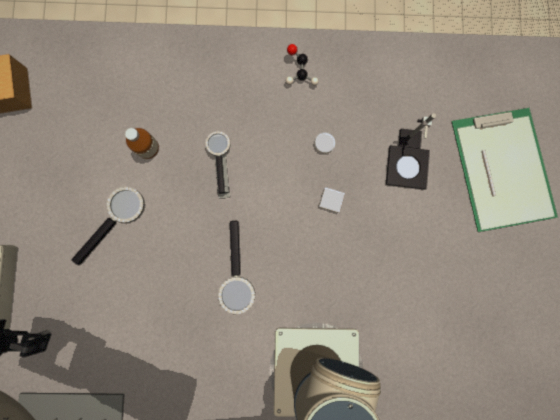

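View pics/scene0.png

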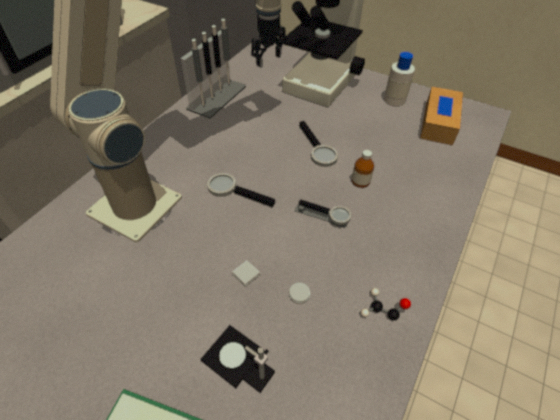

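Top view: the smallest lens, on its grey rest, is at (218,143) with its handle down to (224,195). The round dish is at (325,143), the square dish (332,200), the recess (408,167), the post and pointer about (425,122), the bottle (140,140). In the scene view the recess is at (232,355), the dish (300,293), the lens (340,215) and the pointer about (258,355).

```bash
cat > m.py <<'E'
from h import *
import pickle
d=pickle.load(open('d.pkl','rb'))
def blob(img,u,v,w,f):
    y0,x0=v-w,u-w
    m=f(cv2.cvtColor(img[y0:v+w,x0:u+w],cv2.COLOR_RGB2HSV).astype(int)).astype(np.uint8)
    n,l,s,c=cv2.connectedComponentsWithStats(m)
    k=min((i for i in range(1,n) if s[i,4]>40),key=lambda i:np.hypot(*(c[i]-w)))
    return c[k]+[x0,y0],s[k]
bright=lambda h:(h[...,2]>165)
for n,items in dict(top=[('dish',325,143,20),('sq',332,200,20),('recess',408,167,22)],scene=[('dish',300,293,20),('sq',246,272,22),('recess',232,355,22)]).items():
    c=d[n]
    for k,u,v,z in items:
        try: p,s=blob(c['img'],u,v,25,bright)
        except Exception as e: print(n,k,e);continue
        print(n,k,p.round(1),s,plane(c,*p,8 if k=='recess' else 20).round(1))
t=d['top']
print('rough lens',plane(t,218,143,30),'handle end',plane(t,224,193,38),'bottle',plane(t,140,140,100))
o=[]
for n,(x,y,w) in dict(top=(385,95,75),scene=(195,310,95)).items():
    o.append(cv2.resize(cv2.cvtColor(d[n]['img'][y:y+w+15,x:x+w],cv2.COLOR_RGB2BGR),(390,int(390*(w+15)/w)),interpolation=cv2.INTER_CUBIC))
h=min(i.shape[0] for i in o);o=[i[:h] for i in o]
a=np.hstack(o)
t2=cv2.resize(cv2.cvtColor(d['top']['img'][125:205,190:260],cv2.COLOR_RGB2BGR),None,fx=a.shape[0]/80*0+5.0,fy=5.0)
cv2.imwrite('pics/crop1.png',a); print(a.shape)
E
python3 m.py
```

```text
top dish [325.1 141.6] [ 15  14  21  20 320] [605.6 -18.   20. ]
top sq [332.  199.2] [ 13  12  25  25 422] [447.2 -37.9  20. ]
top recess [407.6 166.8] [ 14  15  22  21 373] [ 544.  -248.7    8. ]
scene dish [299.4 291.1] [ 15  15  20  17 261] [611.1 -15.7  20. ]
scene sq [245.5 271.2] [ 13  14  24  22 299] [453.5 -36.6  20. ]
scene recess [232.  354.6] [ 13  13  25  24 474] [ 549.3 -246.2    8. ]
rough lens [591.02781031 271.81648386  30.        ] handle end [454.3276986  249.79766329  38.        ] bottle [573.41380692 455.4993388  100.        ]
(451, 780, 3)
```

View pics/crop1.png

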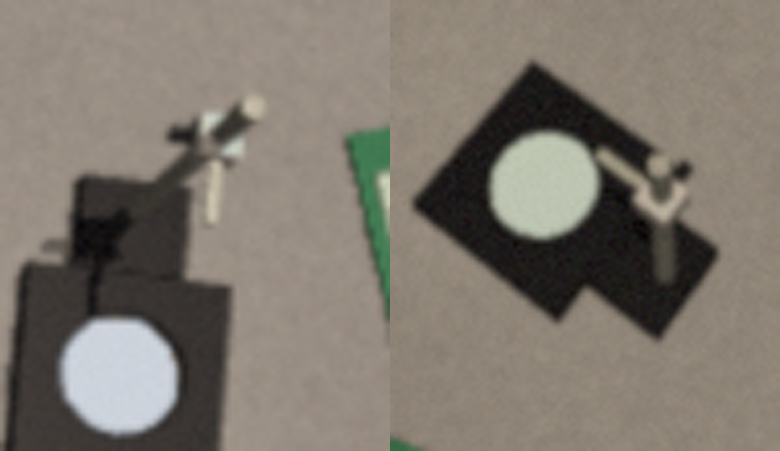

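The crop shows the pointer tip at top px (425.8,137.9) and scene px (246.4,347). The post top is at top (433.5,115.2) and scene (260,348.5).

```bash
cat > m2.py <<'E'
from m import *
T=lambda a,b:tri(ray(d['top'],*a),ray(d['scene'],*b))
print('tip',T((425.8,137.9),(246.4,347)),'post',T((433.5,115.2),(260,348.5)))
print('dish',T((325.1,141.6),(299.4,291.1)),'rec',T((407.6,166.8),(232,354.6)))
# stage dark mask top
im=d['top']['img'];m=(im[120:200,375:440].max(2)<75).astype(np.uint8)
cs=max(cv2.findContours(m,0,2)[0],key=cv2.contourArea)
print('stage',cv2.minAreaRect(cs))
# handle
m=(im[150:200,205:240].max(2)<60).astype(np.uint8)
cs=max(cv2.findContours(m,0,2)[0],key=cv2.contourArea);P=cs[:,0]+[205,150]
b=cv2.boxPoints(cv2.minAreaRect(P));print(b)
print(np.array([plane(d['top'],*q,38) for q in b]).round(1))
s=d['top']['img'][125:165,195:240];cv2.imwrite('pics/x.png',s)
E
python3 m2.py | tail -16
```

```text
scene dish [299.4 291.1] [ 15  15  20  17 261] [611.1 -15.7  20. ]
scene sq [245.5 271.2] [ 13  14  24  22 299] [453.5 -36.6  20. ]
scene recess [232.  354.6] [ 13  13  25  24 474] [ 549.3 -246.2    8. ]
rough lens [591.02781031 271.81648386  30.        ] handle end [454.3276986  249.79766329  38.        ] bottle [573.41380692 455.4993388  100.        ]
(451, 780, 3)
tip (array([ 595.28850081, -252.69903926,  123.0211086 ]), np.float64(9.84336570343305)) post (array([ 635.00101154, -255.11435749,  170.20545904]), np.float64(5.663165042389263))
dish (array([608.55216005, -16.70636442,  18.32250279]), np.float64(5.5935515697279286)) rec (array([ 546.59055874, -247.533209  ,    6.37566245]), np.float64(5.607475522215698))
stage ((32.77058792114258, 35.48235321044922), (40.41905975341797, 64.80854034423828), 4.39870548248291)
[[215.43149 156.04062]
 [221.40103 155.61423]
 [224.06601 192.92386]
 [218.09647 193.35025]]
[[553.  276.1  38. ]
 [554.6 260.3  38. ]
 [454.5 249.6  38. ]
 [453.  265.2  38. ]]
```

Emit:
{"name": "apply_moves", "arguments": {
  "moves": [
    {"dx":-0.033,"dy":-0.028,"dz":0.005,"fingers":0.15},
    {"dx":-0.033,"dy":-0.028,"dz":0.005},
    {"dx":-0.033,"dy":-0.028,"dz":0.005},
    {"dx":-0.033,"dy":-0.028,"dz":0.005},
    {"dx":-0.033,"dy":-0.028,"dz":0.005},
    {"dx":-0.033,"dy":-0.028,"dz":0.005},
    {"dx":-0.033,"dy":-0.028,"dz":0.005},
    {"dx":-0.033,"dy":-0.028,"dz":0.005},
    {"dx":-0.033,"dy":-0.028,"dz":0.005},
    {"dx":-0.033,"dy":-0.028,"dz":0.005},
    {"dx":-0.033,"dy":-0.028,"dz":0.005},
    {"dx":-0.033,"dy":-0.028,"dz":0.005},
    {"dx":-0.033,"dy":-0.028,"dz":0.005},
    {"dx":-0.033,"dy":-0.028,"dz":0.005},
    {"dx":-0.033,"dy":-0.028,"dz":0.005},
    {"dx":-0.033,"dy":-0.028,"dz":0.005},
    {"dx":-0.033,"dy":-0.028,"dz":0.005},
    {"dx":-0.033,"dy":-0.028,"dz":0.005},
    {"wz":-0.14},
    {}
  ]
}}

```text
$.moves[0]: bad value
```

```bash
cat > w.py <<'E'
from h import *
import sys
from scipy.spatial.transform import Rotation as Ro
def st():
    s=telemetry.observe();M=Ro.from_quat(s['ee_rot']).as_matrix()
    print('t',s['clock'],'pos',s['tool_pos'].round(1),'yaw_y',np.degrees(np.arctan2(M[1,1],M[0,1])).round(2),'zax',M[:,2].round(4),'gap',round(s['finger_gap'],3),'F',s['ft_force'].round(1));return s,M
def to(X,s,M): return (M.T@(np.array(X)-s['tool_pos'])).round(1)
E
python3 - <<'E'
from w import *
s,M=st();print('to dish hover',to([608.5,-16.7,150],s,M))
c=cap('wrist','w1.png');o=-np.array(c['R']).T@c['t'];print(o,M.T@(o-s['tool_pos']),c['fx'],c['cx'],c['cy'])
E
```

```text
t 0.1 pos [139.2 608.8 252.6] yaw_y 77.12 zax [-3.0e-04 -1.3e-03 -1.0e+00] gap 1.002 F [ 0.2  0.4 -0.4]
to dish hover [-597.  -505.   103.3]
[ 76.25587679 623.45894915 374.56183492] [ 6.46099069e+01  5.82456347e-02 -1.21939468e+02] 325.19226210127806 282.72452482125004 204.93755371763675
```

View pics/w1.png

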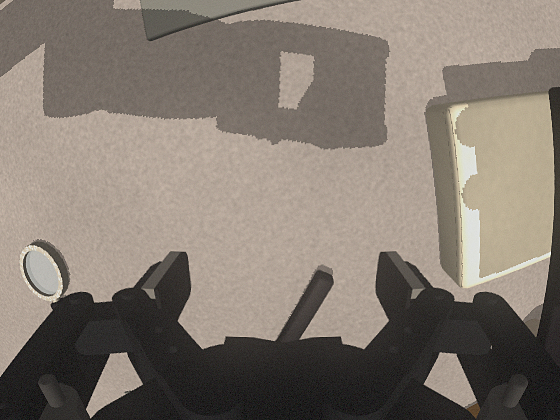

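The wrist view shows the fingers at the bottom, with fingertips at about (178,253) and (388,253). The call was refused, so I'll try a row with every field filled in.

Emit:
{"name": "apply_moves", "arguments": {
  "moves": [
    {"dx":-0.033,"dy":-0.028,"dz":0.005,"wx":0,"wy":0,"wz":0,"fingers":0.15}
  ]
}}

```text
clock: 0.25
tool_pos: [163.9, 577.5, 248.7]
ee_rot: [0.111, 0.994, 0.002, -0.0]
ft_force: [1.0, 0.4, -0.6]
finger_gap: 0.861
```

Emit:
{"name": "apply_moves", "arguments": {
  "moves": [
    {"dx":-0.033,"dy":-0.028,"dz":0.005,"wx":0,"wy":0,"wz":0,"fingers":0.15},
    {"dx":-0.033,"dy":-0.028,"dz":0.005,"wx":0,"wy":0,"wz":0,"fingers":0.15},
    {"dx":-0.033,"dy":-0.028,"dz":0.005,"wx":0,"wy":0,"wz":0,"fingers":0.15},
    {"dx":-0.033,"dy":-0.028,"dz":0.005,"wx":0,"wy":0,"wz":0,"fingers":0.15},
    {"dx":-0.033,"dy":-0.028,"dz":0.005,"wx":0,"wy":0,"wz":0,"fingers":0.15},
    {"dx":-0.033,"dy":-0.028,"dz":0.005,"wx":0,"wy":0,"wz":0,"fingers":0.15},
    {"dx":-0.033,"dy":-0.028,"dz":0.005,"wx":0,"wy":0,"wz":0,"fingers":0.15},
    {"dx":-0.033,"dy":-0.028,"dz":0.005,"wx":0,"wy":0,"wz":0,"fingers":0.15},
    {"dx":-0.033,"dy":-0.028,"dz":0.005,"wx":0,"wy":0,"wz":0,"fingers":0.15},
    {"dx":-0.033,"dy":-0.028,"dz":0.005,"wx":0,"wy":0,"wz":0,"fingers":0.15},
    {"dx":-0.033,"dy":-0.028,"dz":0.005,"wx":0,"wy":0,"wz":0,"fingers":0.15},
    {"dx":-0.033,"dy":-0.028,"dz":0.005,"wx":0,"wy":0,"wz":0,"fingers":0.15},
    {"dx":-0.033,"dy":-0.028,"dz":0.005,"wx":0,"wy":0,"wz":0,"fingers":0.15},
    {"dx":-0.033,"dy":-0.028,"dz":0.005,"wx":0,"wy":0,"wz":0,"fingers":0.15},
    {"dx":-0.033,"dy":-0.028,"dz":0.005,"wx":0,"wy":0,"wz":0,"fingers":0.15},
    {"dx":-0.033,"dy":-0.028,"dz":0.005,"wx":0,"wy":0,"wz":0,"fingers":0.15},
    {"dx":-0.033,"dy":-0.028,"dz":0.005,"wx":0,"wy":0,"wz":0,"fingers":0.15},
    {"dx":0,"dy":0,"dz":0,"wx":0,"wy":0,"wz":-0.14,"fingers":0.15},
    {"dx":0,"dy":0,"dz":0,"wx":0,"wy":0,"wz":0,"fingers":0.15}
  ]
}}

```text
clock: 2.15
tool_pos: [606.1, -15.6, 162.6]
ee_rot: [0.043, 0.999, 0.0, -0.001]
ft_force: [-0.8, -0.1, -0.8]
finger_gap: 0.849
```

Run:
```python
from w import *
s,M=st();print('to dish hover',to([608.5,-16.7,150],s,M))
c=cap('wrist','w2.png')
s,M=st()
```

```text
t 2.15 pos [606.1 -15.6 162.6] yaw_y 85.1 zax [-1.e-03  1.e-04 -1.e+00] gap 0.849 F [-0.8 -0.1 -0.8]
to dish hover [-2.5 -0.9 12.6]
t 2.2 pos [605.6 -14.8 162.8] yaw_y 84.94 zax [-1.3e-03  2.0e-04 -1.0e+00] gap 0.848 F [ 0.1  0.7 -1.3]
```

View pics/w2.png

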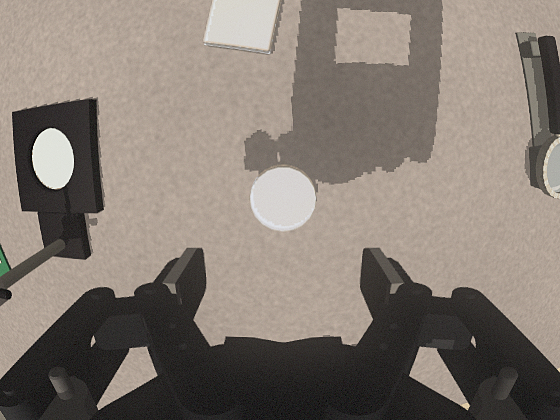

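Wrist view: the dish lid is at (283,198), the fingertips' near corners at about (204,250) and (363,250), and the recess at (53,158).

```bash
cat > w3.py <<'E'
from w import *
c=cap('wrist');s,M=st()
def ell(c,u,v,w,z,thr=175):
    m=(c['img'][max(v-w,0):v+w,max(u-w,0):u+w].min(2)>thr).astype(np.uint8)
    k=max(cv2.findContours(m,0,1)[0],key=cv2.contourArea)[:,0]+[max(u-w,0),max(v-w,0)]
    P=np.array([plane(c,*q,z,True)[:2] for q in k],np.float32)
    (x,y),r_=cv2.minEnclosingCircle(P); e=cv2.fitEllipse(P); return (x,y),r_,e
if __name__=='__main__':
    print('dish',ell(c,283,198,45,20)); print('recess',ell(c,53,158,40,8))
    for u,v in((204,250),(363,250)):
        o,d=ray(c,u,v,True);O=M.T@(o-s['tool_pos']);D=M.T@d
        k=(11-O[0])/D[0];print('tip',(O+k*D).round(1))
        k=(36*np.sign(D[1])-O[1])/D[1];print('   ',(O+k*D).round(1))
E
python3 w3.py
```

```text
t 2.25 pos [605.4 -14.2 163. ] yaw_y 84.95 zax [-1.1e-03  2.0e-04 -1.0e+00] gap 0.849 F [-0.1  0.1  0.5]
dish ((606.67626953125, -16.292028427124023), 28.339765548706055, ((607.3137817382812, -16.09461784362793), (54.10310363769531, 54.971832275390625), 149.40199279785156))
recess ((545.4592895507812, -247.82215881347656), 31.566572189331055, ((545.3433227539062, -248.7294921875), (58.53989028930664, 61.900787353515625), 95.71925354003906))
tip [ 11.  -34.2   3.9]
    [  8.1 -36.   10.7]
tip [11.  33.6  3.5]
    [ 7.3 36.  12.3]
```

Emit:
{"name": "apply_moves", "arguments": {
  "moves": [
    {"dx":-0.002,"dy":-0.002,"dz":0.034,"wx":0,"wy":0,"wz":0,"fingers":0.15},
    {"dx":0,"dy":0,"dz":0.034,"wx":0,"wy":0,"wz":0,"fingers":0.15},
    {"dx":0,"dy":0,"dz":0.034,"wx":0,"wy":0,"wz":0,"fingers":0.15},
    {"dx":0,"dy":0,"dz":0,"wx":0,"wy":0,"wz":0,"fingers":0.15},
    {"dx":0,"dy":0,"dz":0,"wx":0,"wy":0,"wz":0,"fingers":0.15}
  ]
}}

```text
clock: 2.75
tool_pos: [607.4, -15.8, 61.6]
ee_rot: [0.043, 0.999, 0.0, -0.001]
ft_force: [-0.2, 0.1, -0.4]
finger_gap: 0.85
```

Run:
```python
from w3 import *
print('dish',ell(c,283,150,110,20)); print(to([607,-16.2,25],s,M))
cv2.imwrite('pics/w4.png',c['img'][...,::-1])
```

```text
t 2.8 pos [608.4 -16.   62.6] yaw_y 85.13 zax [ 0.0012 -0.     -1.    ] gap 0.852 F [ 0.8 -0.6 -0. ]
dish ((607.7664184570312, -16.02847671508789), 27.880578994750977, ((601.0906982421875, -15.428376197814941), (39.33097457885742, 58.613685607910156), 174.94435119628906))
[ 1.4 -0.3 37.6]
```

View pics/w4.png

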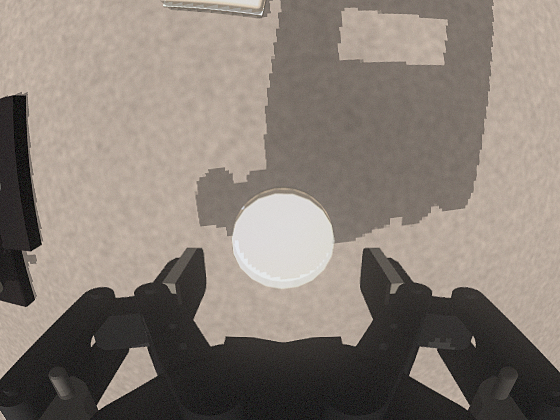

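The dish is centred between the fingers at (283,238). I'll descend and grip it.

Emit:
{"name": "apply_moves", "arguments": {
  "moves": [
    {"dx":0,"dy":0,"dz":0.019,"wx":0,"wy":0,"wz":0,"fingers":0.15},
    {"dx":0,"dy":0,"dz":0.018,"wx":0,"wy":0,"wz":0,"fingers":0.15},
    {"dx":0,"dy":0,"dz":0,"wx":0,"wy":0,"wz":0,"fingers":0.15},
    {"dx":0,"dy":0,"dz":0,"wx":0,"wy":0,"wz":0,"fingers":0.25},
    {"dx":0,"dy":0,"dz":0,"wx":0,"wy":0,"wz":0,"fingers":0.32},
    {"dx":0,"dy":0,"dz":0,"wx":0,"wy":0,"wz":0,"fingers":0.5},
    {"dx":0,"dy":0,"dz":0,"wx":0,"wy":0,"wz":0,"fingers":0.5},
    {"dx":0,"dy":0,"dz":0,"wx":0,"wy":0,"wz":0,"fingers":0.5},
    {"dx":0,"dy":0,"dz":0,"wx":0,"wy":0,"wz":0,"fingers":0.5},
    {"dx":0,"dy":0,"dz":0,"wx":0,"wy":0,"wz":0,"fingers":0.5}
  ],
  "squeeze": 30
}}

```text
clock: 3.8
tool_pos: [608.5, -16.7, 25.4]
ee_rot: [0.042, 0.999, -0.0, 0.001]
ft_force: [-1.8, -0.5, 6.2]
finger_gap: 0.639
```

Run:
```python
from w3 import *
cv2.imwrite('pics/w5.png',c['img'][100:,100:460,::-1])
```

```text
t 3.85 pos [608.5 -16.7  25.5] yaw_y 85.13 zax [ 0.0015 -0.     -1.    ] gap 0.637 F [-0.4  1.   5.9]
```

View pics/w5.png

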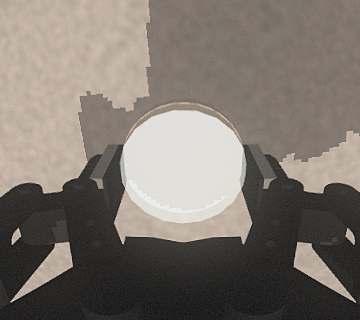

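Emit:
{"name": "apply_moves", "arguments": {
  "moves": [
    {"dx":0,"dy":0,"dz":-0.01,"wx":0,"wy":0,"wz":0,"fingers":0.5},
    {"dx":0,"dy":0,"dz":-0.015,"wx":0,"wy":0,"wz":0,"fingers":0.5},
    {"dx":0,"dy":0,"dz":-0.015,"wx":0,"wy":0,"wz":0,"fingers":0.5},
    {"dx":0.014,"dy":-0.024,"dz":-0.008,"wx":0,"wy":0,"wz":0,"fingers":0.5},
    {"dx":0.014,"dy":-0.024,"dz":-0.008,"wx":0,"wy":0,"wz":0,"fingers":0.5},
    {"dx":0.014,"dy":-0.024,"dz":-0.008,"wx":0,"wy":0,"wz":0,"fingers":0.5},
    {"dx":0.014,"dy":-0.024,"dz":-0.008,"wx":0,"wy":0,"wz":0,"fingers":0.5},
    {"dx":0.013,"dy":-0.024,"dz":-0.008,"wx":0,"wy":0,"wz":0,"fingers":0.5},
    {"dx":0,"dy":0,"dz":0,"wx":0,"wy":0,"wz":0,"fingers":0.5},
    {"dx":0,"dy":0,"dz":0,"wx":0,"wy":0,"wz":0,"fingers":0.5},
    {"dx":0,"dy":0,"dz":0,"wx":0,"wy":0,"wz":0,"fingers":0.5}
  ]
}}

```text
clock: 4.95
tool_pos: [529.6, -130.0, 104.9]
ee_rot: [0.042, 0.999, -0.0, 0.001]
ft_force: [0.4, 0.6, -0.1]
finger_gap: 0.638
```

Run:
```python
from w3 import *
cv2.imwrite('pics/w6.png',c['img'][...,::-1])
```

```text
t 5.0 pos [ 529.5 -129.8  104.6] yaw_y 85.18 zax [ 6.e-04 -1.e-04 -1.e+00] gap 0.64 F [-0.2  0.3 -1.2]
```

View pics/w6.png

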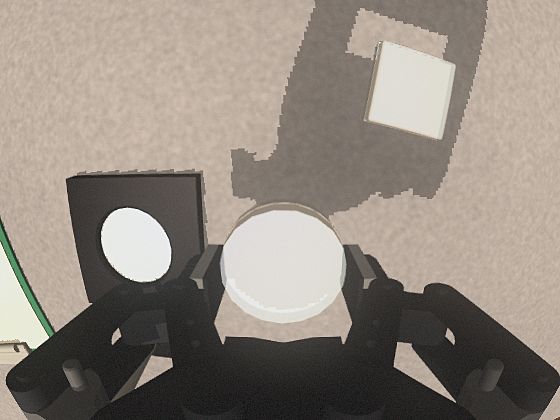

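The held dish is at (283,262) and the recess is clear at (136,245).

```bash
cat > w7.py <<'E'
from w3 import *
from scipy.optimize import least_squares
def recess(c,u,v,w):
    m=(c['img'][v-w:v+w,u-w:u+w].min(2)>150).astype(np.uint8)
    k=max(cv2.findContours(m,0,1)[0],key=cv2.contourArea)[:,0]+[u-w,v-w]
    cam=-np.array(c['R']).T@c['t']
    P8=np.array([plane(c,*q,8,True)[:2] for q in k]);P14=np.array([plane(c,*q,14,True)[:2] for q in k])
    ctr=P8.mean(0)
    for _ in range(5):
        far=(P8-ctr)@(cam[:2]-ctr)<0
        P=np.where(far[:,None],P8,P14)
        f=least_squares(lambda p:np.hypot(*(P-p[:2]).T)-p[2],[*ctr,32],loss='soft_l1'); ctr=f.x[:2]
    return f.x,np.sqrt(np.mean(f.fun**2))
if __name__=='__main__':
    c=cap('wrist')
    print('recess',recess(c,136,245,45))
    im=c['img'];m=(im[190:330,205:360].min(2)>150).astype(np.uint8)
    k=max(cv2.findContours(m,0,1)[0],key=cv2.contourArea)[:,0]+[205,190]
    P=np.array([plane(c,*q,s['tool_pos'][2]-5.5,True)[:2] for q in k],np.float32)
    print('dish',cv2.minEnclosingCircle(P))
E
python3 w7.py
```

```text
t 5.05 pos [ 529.4 -129.7  104.4] yaw_y 85.2 zax [ 2.e-04 -0.e+00 -1.e+00] gap 0.644 F [ 0.3  0.  -0.5]
recess (array([ 545.79298252, -246.73441047,   31.72611664]), np.float64(0.4142726774526986))
dish ((526.90869140625, -129.3280792236328), 46.93837356567383)
```

Emit:
{"name": "apply_moves", "arguments": {
  "moves": [
    {"dx":0,"dy":-0.0195,"dz":0,"wx":0,"wy":0,"wz":0,"fingers":0.5},
    {"dx":0,"dy":-0.0195,"dz":0,"wx":0,"wy":0,"wz":0,"fingers":0.5},
    {"dx":0,"dy":-0.0195,"dz":0,"wx":0,"wy":0,"wz":0,"fingers":0.5},
    {"dx":0,"dy":-0.0195,"dz":0,"wx":0,"wy":0,"wz":0,"fingers":0.5},
    {"dx":0,"dy":-0.0195,"dz":0.01,"wx":0,"wy":0,"wz":0,"fingers":0.5},
    {"dx":0,"dy":-0.018,"dz":0.01,"wx":0,"wy":0,"wz":0,"fingers":0.5},
    {"dx":0,"dy":0,"dz":0.015,"wx":0,"wy":0,"wz":0,"fingers":0.5},
    {"dx":-0.005,"dy":0,"dz":0.015,"wx":0,"wy":0,"wz":0,"fingers":0.5},
    {"dx":-0.006,"dy":0,"dz":0,"wx":0,"wy":0,"wz":0,"fingers":0.5},
    {"dx":-0.005,"dy":0,"dz":0,"wx":0,"wy":0,"wz":0,"fingers":0.5},
    {"dx":0,"dy":0,"dz":0,"wx":0,"wy":0,"wz":0,"fingers":0.5},
    {"dx":0,"dy":0,"dz":0,"wx":0,"wy":0,"wz":0,"fingers":0.5}
  ]
}}

```text
clock: 6.3
tool_pos: [535.7, -246.5, 54.8]
ee_rot: [0.042, 0.999, -0.0, 0.0]
ft_force: [-0.1, -0.0, -1.0]
finger_gap: 0.643
```

Run:
```python
from w import *
s,M=st();print('to',to([546.3,-246.9,33.5],s,M))
a=cap('scene')['img'][290:400,170:310,::-1];b=cap('wrist')['img'][100:,100:460,::-1]
cv2.imwrite('pics/s8.png',np.hstack([cv2.resize(a,(407,320),interpolation=cv2.INTER_CUBIC),b]))
```

```text
t 6.3 pos [ 535.7 -246.5   54.8] yaw_y 85.19 zax [ 8.e-04 -4.e-04 -1.e+00] gap 0.643 F [-0.1 -0.  -1. ]
to [-10.6   0.5  21.3]
```

View pics/s8.png

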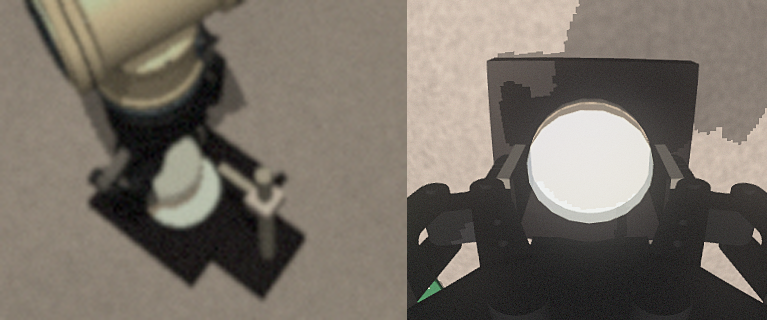

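The dish is over the plate, about 10 mm short of the recess centre, and the pointer is clear. I'll ease over and descend.

Emit:
{"name": "apply_moves", "arguments": {
  "moves": [
    {"dx":-0.004,"dy":0,"dz":0,"wx":0,"wy":0,"wz":0,"fingers":0.5},
    {"dx":-0.004,"dy":0,"dz":0,"wx":0,"wy":0,"wz":0,"fingers":0.5},
    {"dx":-0.0025,"dy":0,"dz":0,"wx":0,"wy":0,"wz":0,"fingers":0.5},
    {"dx":0,"dy":0,"dz":0,"wx":0,"wy":0,"wz":0,"fingers":0.5},
    {"dx":0,"dy":0,"dz":0,"wx":0,"wy":0,"wz":0,"fingers":0.5}
  ]
}}

```text
clock: 6.9
tool_pos: [545.5, -247.7, 54.3]
ee_rot: [0.042, 0.999, 0.0, -0.0]
ft_force: [-0.2, 0.4, -0.8]
finger_gap: 0.643
```

Run:
```python
from w import *
for i in range(3):
    cap('wrist'); s,M=st();print('to',to([546.3,-246.9,33.5],s,M))
```

```text
t 6.95 pos [ 545.4 -247.7   54.2] yaw_y 85.14 zax [-3.e-04  1.e-04 -1.e+00] gap 0.639 F [ 0.2 -0.  -0.2]
to [-0.9  0.8 20.7]
t 7.0 pos [ 545.4 -247.6   54.3] yaw_y 85.14 zax [-3.e-04  1.e-04 -1.e+00] gap 0.636 F [-1.2  0.3  0.4]
to [-0.9  0.8 20.8]
t 7.05 pos [ 545.3 -247.6   54.2] yaw_y 85.14 zax [-3.e-04  1.e-04 -1.e+00] gap 0.642 F [-0.4  0.   0. ]
to [-0.9  0.8 20.7]
```

Good. I'll descend in steps and watch the force.

Emit:
{"name": "apply_moves", "arguments": {
  "moves": [
    {"dx":-0.001,"dy":0.001,"dz":0.006,"wx":0,"wy":0,"wz":0,"fingers":0.5},
    {"dx":0,"dy":0,"dz":0.006,"wx":0,"wy":0,"wz":0,"fingers":0.5},
    {"dx":0,"dy":0,"dz":0.004,"wx":0,"wy":0,"wz":0,"fingers":0.5},
    {"dx":0,"dy":0,"dz":0.002,"wx":0,"wy":0,"wz":0,"fingers":0.5},
    {"dx":0,"dy":0,"dz":0,"wx":0,"wy":0,"wz":0,"fingers":0.5},
    {"dx":0,"dy":0,"dz":0,"wx":0,"wy":0,"wz":0,"fingers":0.5}
  ]
}}

```text
clock: 7.65
tool_pos: [546.6, -246.8, 36.3]
ee_rot: [0.042, 0.999, 0.0, -0.0]
ft_force: [-0.7, 0.4, -0.9]
finger_gap: 0.645
```

Emit:
{"name": "apply_moves", "arguments": {
  "moves": [
    {"dx":0,"dy":0,"dz":0.001,"wx":0,"wy":0,"wz":0,"fingers":0.5},
    {"dx":0,"dy":0,"dz":0.001,"wx":0,"wy":0,"wz":0,"fingers":0.5},
    {"dx":0,"dy":0,"dz":0.001,"wx":0,"wy":0,"wz":0,"fingers":0.5},
    {"dx":0,"dy":0,"dz":0,"wx":0,"wy":0,"wz":0,"fingers":0.5},
    {"dx":0,"dy":0,"dz":0,"wx":0,"wy":0,"wz":0,"fingers":0.5}
  ]
}}

```text
clock: 8.15
tool_pos: [546.7, -246.8, 33.5]
ee_rot: [0.042, 0.999, -0.0, 0.0]
ft_force: [-0.8, 0.1, 1.6]
finger_gap: 0.639
```

Emit:
{"name": "apply_moves", "arguments": {
  "moves": [
    {"dx":0,"dy":0,"dz":0.0005,"wx":0,"wy":0,"wz":0,"fingers":0.5},
    {"dx":0,"dy":0,"dz":0,"wx":0,"wy":0,"wz":0,"fingers":0.34},
    {"dx":0,"dy":0,"dz":0,"wx":0,"wy":0,"wz":0,"fingers":0.3},
    {"dx":0,"dy":0,"dz":0,"wx":0,"wy":0,"wz":0,"fingers":0.25},
    {"dx":0,"dy":0,"dz":0,"wx":0,"wy":0,"wz":0,"fingers":0.2},
    {"dx":0,"dy":0,"dz":0,"wx":0,"wy":0,"wz":0,"fingers":0.2},
    {"dx":0,"dy":0,"dz":0,"wx":0,"wy":0,"wz":0,"fingers":0.2},
    {"dx":0,"dy":0,"dz":0,"wx":0,"wy":0,"wz":0,"fingers":0.2}
  ]
}}

```text
clock: 8.95
tool_pos: [546.6, -246.8, 32.8]
ee_rot: [0.042, 0.999, 0.0, -0.0]
ft_force: [-0.1, -0.2, -0.1]
finger_gap: 0.799
```

Run:
```python
from w3 import *
print('dish z28',ell(c,283,250,75,28))
```

```text
t 9.0 pos [ 546.6 -246.7   32.8] yaw_y 85.14 zax [-0.  0. -1.] gap 0.8 F [ 0.1  1.1 -0.7]
dish z28 ((545.6900024414062, -246.89442443847656), 27.88387107849121, ((545.6646118164062, -246.83787536621094), (54.822086334228516, 54.963470458984375), 54.572391510009766))
```

Dish seated: its lid fits a 27.9 mm circle at z = 28, 0.2 mm from the recess centre. Next I'll work out the pointer height from the known geometry, then go for the lens.

Run:
```python
from h import *
import pickle
from scipy.optimize import least_squares
d=pickle.load(open('d.pkl','rb'))
C=np.array([545.8,-246.8])
obs=dict(top=((407.6,166.8),(433.5,115.2),(425.8,137.9)),scene=((232,354.6),(260,348.5),(246.4,347)))
def f(p,pr=False):
    a,h=p[:2]; u=np.array([np.cos(a),np.sin(a)]);o=[]
    for i,(n,(r0,po,ti)) in enumerate(obs.items()):
        b=p[2+2*i:4+2*i]
        for X,q in(((*C,8),r0),((*(C+90*u),170),po),((*(C+48*u),h),ti)): o+=list(np.array(proj(d[n],X))+b-q)
    return np.array(o)
s=least_squares(f,[-.08,120,0,0,0,0]);print(np.degrees(s.x[0]),s.x[1:],s.fun.round(1))
```

```text
-4.889753957715718 [123.42715162   1.2247375    0.89458486   1.5877261    0.42202494] [ 0.5  0.3  0.2 -0.2 -0.7 -0.1  0.3 -0.1  0.6  0.5 -0.9 -0.4]
```

Emit:
{"name": "apply_moves", "arguments": {
  "moves": [
    {"dx":0,"dy":0,"dz":-0.01,"wx":0,"wy":0,"wz":0,"fingers":0.2},
    {"dx":0,"dy":0,"dz":-0.015,"wx":0,"wy":0,"wz":0,"fingers":0.2},
    {"dx":0,"dy":0,"dz":-0.02,"wx":0,"wy":0,"wz":0,"fingers":0.2},
    {"dx":0.02,"dy":0,"dz":-0.02,"wx":0,"wy":0,"wz":0,"fingers":0.2},
    {"dx":0.03,"dy":0,"dz":-0.02,"wx":0,"wy":0,"wz":0,"fingers":0.2},
    {"dx":0.03,"dy":0,"dz":-0.01,"wx":0,"wy":0,"wz":0,"fingers":0.2},
    {"dx":0,"dy":0,"dz":0,"wx":0,"wy":0,"wz":0,"fingers":0.2},
    {"dx":0,"dy":0,"dz":0,"wx":0,"wy":0,"wz":0,"fingers":0.2}
  ]
}}

```text
clock: 9.8
tool_pos: [467.5, -240.5, 129.4]
ee_rot: [0.043, 0.999, -0.001, 0.001]
ft_force: [1.8, -0.5, 0.8]
finger_gap: 0.801
```

Run:
```python
from w import *
import pickle
s,M=st();print(to([521.6,265.8,130],s,M))
d={n:cap(n) for n in('top','scene')};pickle.dump(d,open('d2.pkl','wb'))
a=cv2.resize(d['top']['img'][100:175,390:450,::-1],(360,450),interpolation=cv2.INTER_CUBIC)
b=cv2.resize(d['scene']['img'][320:395,210:280,::-1],(420,450),interpolation=cv2.INTER_CUBIC)
cv2.imwrite('pics/c9.png',np.hstack([a,b]))
```

```text
t 9.8 pos [ 467.5 -240.5  129.4] yaw_y 85.11 zax [ 0.0025 -0.0013 -1.    ] gap 0.801 F [ 1.8 -0.5  0.8]
[-10.7 509.   -1.1]
```

View pics/c9.png

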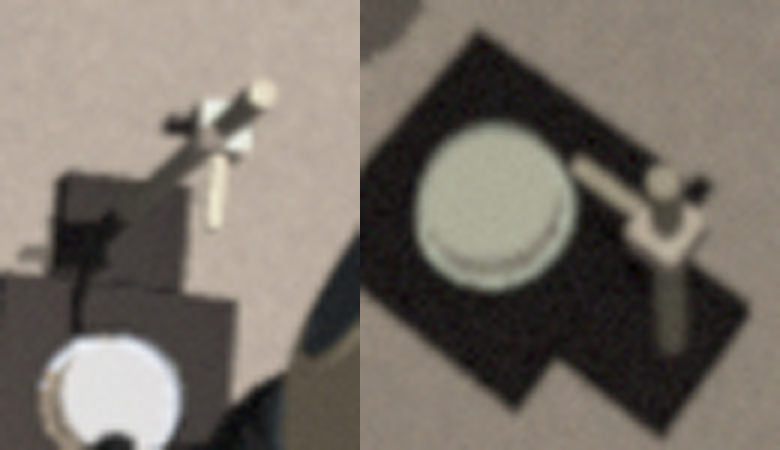

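The dish sits flat in the recess and the pointer is unmoved, tip at top (425.7,138.0), giving a height of about 123 mm. Now to the lens handle.

Emit:
{"name": "apply_moves", "arguments": {
  "moves": [
    {"dx":0,"dy":0.039,"dz":0,"wx":0,"wy":0,"wz":0,"fingers":0.2},
    {"dx":0,"dy":0.039,"dz":0,"wx":0,"wy":0,"wz":0,"fingers":0.2},
    {"dx":0,"dy":0.039,"dz":0,"wx":0,"wy":0,"wz":0,"fingers":0.2},
    {"dx":0,"dy":0.039,"dz":0,"wx":0,"wy":0,"wz":0,"fingers":0.2},
    {"dx":0,"dy":0.039,"dz":0,"wx":0,"wy":0,"wz":0,"fingers":0.2},
    {"dx":0,"dy":0.039,"dz":0,"wx":0,"wy":0,"wz":0,"fingers":0.2},
    {"dx":0,"dy":0.039,"dz":0,"wx":0,"wy":0,"wz":0,"fingers":0.2},
    {"dx":0,"dy":0.039,"dz":0,"wx":0,"wy":0,"wz":0,"fingers":0.2},
    {"dx":0,"dy":0.039,"dz":0,"wx":0,"wy":0,"wz":0,"fingers":0.2},
    {"dx":0,"dy":0.039,"dz":0,"wx":0,"wy":0,"wz":0,"fingers":0.2},
    {"dx":0,"dy":0.039,"dz":0,"wx":0,"wy":0,"wz":0,"fingers":0.2},
    {"dx":0,"dy":0.039,"dz":0,"wx":0,"wy":0,"wz":0,"fingers":0.2},
    {"dx":-0.011,"dy":0.039,"dz":0,"wx":0,"wy":0,"wz":0,"fingers":0.2},
    {"dx":0,"dy":0,"dz":0,"wx":0,"wy":0,"wz":-0.096,"fingers":0.3},
    {"dx":0,"dy":0,"dz":0,"wx":0,"wy":0,"wz":-0.096,"fingers":0.3},
    {"dx":0,"dy":0,"dz":0,"wx":0,"wy":0,"wz":0,"fingers":0.3},
    {"dx":0,"dy":0,"dz":0,"wx":0,"wy":0,"wz":0,"fingers":0.3}
  ]
}}

```text
clock: 11.6
tool_pos: [521.0, 264.6, 127.4]
ee_rot: [-0.052, 0.999, -0.0, -0.0]
ft_force: [-0.7, 0.3, 0.4]
finger_gap: 0.702
```

Run:
```python
from w import *
c=cap('wrist','w10.png');s,M=st();print(to([521.6,265.8,33],s,M))
L=np.array([591,273.,38]);u=np.array([.994,.106,0])
import math
def pf(X):
    p=np.array(c['R'])@X+c['t'];th=math.atan2(np.hypot(p[0],p[1]),p[2]);k=th/np.hypot(p[0],p[1]);return c['fx']*k*p[0]+c['cx'],c['fy']*k*p[1]+c['cy']
print([np.round(pf(L-a*u)) for a in(0,35,70,135)])
```

```text
t 11.65 pos [521.  264.4 127.5] yaw_y 96.01 zax [-3.e-04 -1.e-04 -1.e+00] gap 0.7 F [-0.3  0.8 -0.2]
[-0.8  1.3 94.5]
[array([284., 305.]), array([284., 264.]), array([284., 217.]), array([284., 120.])]
```

View pics/w10.png

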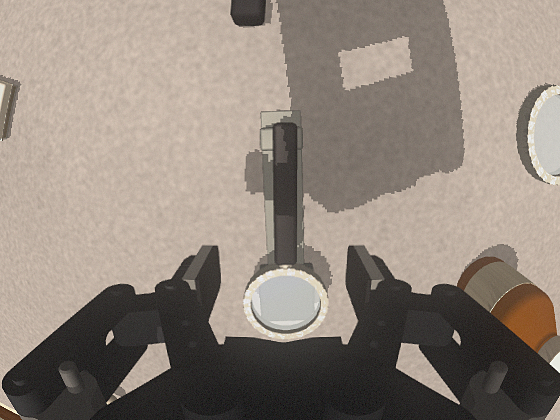

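Wrist view: the handle runs from (285,123) to (286,262) with the lens at (286,302), within 3 px of my prediction, midway between the fingers. I'll descend and grip.

Emit:
{"name": "apply_moves", "arguments": {
  "moves": [
    {"dx":-0.001,"dy":0.0015,"dz":0.025,"wx":0,"wy":0,"wz":0,"fingers":0.3},
    {"dx":0,"dy":0,"dz":0.025,"wx":0,"wy":0,"wz":0,"fingers":0.4},
    {"dx":0,"dy":0,"dz":0.02,"wx":0,"wy":0,"wz":0,"fingers":0.45},
    {"dx":0,"dy":0,"dz":0.015,"wx":0,"wy":0,"wz":0,"fingers":0.5},
    {"dx":0,"dy":0,"dz":0.0095,"wx":0,"wy":0,"wz":0,"fingers":0.5},
    {"dx":0,"dy":0,"dz":0,"wx":0,"wy":0,"wz":0,"fingers":0.6},
    {"dx":0,"dy":0,"dz":0,"wx":0,"wy":0,"wz":0,"fingers":0.7},
    {"dx":0,"dy":0,"dz":0,"wx":0,"wy":0,"wz":0,"fingers":0.76},
    {"dx":0,"dy":0,"dz":0,"wx":0,"wy":0,"wz":0,"fingers":0.8},
    {"dx":0,"dy":0,"dz":0,"wx":0,"wy":0,"wz":0,"fingers":1},
    {"dx":0,"dy":0,"dz":0,"wx":0,"wy":0,"wz":0,"fingers":1},
    {"dx":0,"dy":0,"dz":0,"wx":0,"wy":0,"wz":0,"fingers":1},
    {"dx":0,"dy":0,"dz":0,"wx":0,"wy":0,"wz":0,"fingers":1},
    {"dx":0,"dy":0,"dz":0,"wx":0,"wy":0,"wz":0,"fingers":1}
  ],
  "squeeze": 80
}}

```text
clock: 13.05
tool_pos: [522.2, 266.1, 34.4]
ee_rot: [-0.054, 0.999, 0.0, 0.001]
ft_force: [-1.7, -0.6, 5.5]
finger_gap: 0.172
```

Emit:
{"name": "apply_moves", "arguments": {
  "moves": [
    {"dx":0,"dy":0,"dz":-0.005,"wx":0,"wy":0,"wz":0,"fingers":1},
    {"dx":0,"dy":0,"dz":-0.015,"wx":0,"wy":0,"wz":0,"fingers":1},
    {"dx":0,"dy":0,"dz":-0.02,"wx":0,"wy":0,"wz":0,"fingers":1},
    {"dx":0,"dy":0,"dz":-0.02,"wx":0,"wy":0,"wz":0,"fingers":1},
    {"dx":0,"dy":0,"dz":-0.02,"wx":0,"wy":0,"wz":0,"fingers":1},
    {"dx":0,"dy":0,"dz":-0.02,"wx":0,"wy":0,"wz":0,"fingers":1},
    {"dx":0,"dy":0,"dz":-0.02,"wx":0,"wy":0,"wz":0,"fingers":1},
    {"dx":0,"dy":0,"dz":-0.01,"wx":0,"wy":0,"wz":0,"fingers":1},
    {"dx":0,"dy":0,"dz":0,"wx":0,"wy":0,"wz":0,"fingers":1},
    {"dx":0,"dy":0,"dz":0,"wx":0,"wy":0,"wz":0,"fingers":1}
  ]
}}

```text
clock: 14.05
tool_pos: [521.3, 265.7, 163.2]
ee_rot: [-0.054, 0.999, -0.0, -0.0]
ft_force: [-0.4, -0.8, -1.3]
finger_gap: 0.172
```

Emit:
{"name": "apply_moves", "arguments": {
  "moves": [
    {"dx":0.005,"dy":-0.0256,"dz":0,"wx":0,"wy":0,"wz":0,"fingers":1},
    {"dx":0.005,"dy":-0.0256,"dz":0,"wx":0,"wy":0,"wz":0,"fingers":1},
    {"dx":0.005,"dy":-0.0256,"dz":0,"wx":0,"wy":0,"wz":0,"fingers":1},
    {"dx":0.005,"dy":-0.0256,"dz":0,"wx":0,"wy":0,"wz":0,"fingers":1},
    {"dx":0.005,"dy":-0.0256,"dz":0,"wx":0,"wy":0,"wz":0,"fingers":1},
    {"dx":0.005,"dy":-0.0256,"dz":0,"wx":0,"wy":0,"wz":0,"fingers":1},
    {"dx":0.005,"dy":-0.0256,"dz":0,"wx":0,"wy":0,"wz":0,"fingers":1},
    {"dx":0.005,"dy":-0.0256,"dz":0,"wx":0,"wy":0,"wz":0,"fingers":1},
    {"dx":0.005,"dy":-0.0256,"dz":0,"wx":0,"wy":0,"wz":0,"fingers":1},
    {"dx":0.005,"dy":-0.0256,"dz":0,"wx":0,"wy":0,"wz":0,"fingers":1},
    {"dx":0.005,"dy":-0.0256,"dz":0,"wx":0,"wy":0,"wz":0,"fingers":1},
    {"dx":0.005,"dy":-0.0256,"dz":0,"wx":0,"wy":0,"wz":0,"fingers":1},
    {"dx":0.005,"dy":-0.0256,"dz":0,"wx":0,"wy":0,"wz":0,"fingers":1},
    {"dx":0.005,"dy":-0.0256,"dz":0,"wx":0,"wy":0,"wz":0,"fingers":1},
    {"dx":0.005,"dy":-0.0256,"dz":0,"wx":0,"wy":0,"wz":0,"fingers":1},
    {"dx":0.005,"dy":-0.0256,"dz":0,"wx":0,"wy":0,"wz":0,"fingers":1},
    {"dx":0.005,"dy":-0.0256,"dz":0,"wx":0,"wy":0,"wz":0,"fingers":1},
    {"dx":0.005,"dy":-0.0256,"dz":0,"wx":0,"wy":0,"wz":0,"fingers":1},
    {"dx":0.005,"dy":-0.0256,"dz":0,"wx":0,"wy":0,"wz":0,"fingers":1},
    {"dx":0.005,"dy":-0.0256,"dz":0,"wx":0,"wy":0,"wz":0,"fingers":1}
  ]
}}

```text
clock: 16.05
tool_pos: [476.0, -254.6, 162.0]
ee_rot: [-0.054, 0.999, 0.001, -0.001]
ft_force: [0.8, -0.2, -1.4]
finger_gap: 0.166
```

Emit:
{"name": "apply_moves", "arguments": {
  "moves": [
    {"dx":0,"dy":0,"dz":0,"wx":0,"wy":0,"wz":0,"fingers":1},
    {"dx":0,"dy":0,"dz":0,"wx":0,"wy":0,"wz":0,"fingers":1},
    {"dx":0,"dy":0,"dz":0,"wx":0,"wy":0,"wz":0,"fingers":1}
  ]
}}

```text
clock: 16.35
tool_pos: [476.5, -253.0, 162.5]
ee_rot: [-0.054, 0.999, 0.001, -0.001]
ft_force: [-0.7, 0.2, -1.7]
finger_gap: 0.169
```

Run:
```python
from w import *
import pickle
s,M=st();print(to([476.1,-254.3,127.4],s,M))
d={n:cap(n) for n in('top','scene','wrist')};pickle.dump(d,open('d3.pkl','wb'))
a=cv2.resize(d['scene']['img'][300:390,190:285,::-1],(443,420),interpolation=cv2.INTER_CUBIC)
b=d['wrist']['img'][:,110:460,::-1]
cv2.imwrite('pics/c11.png',np.hstack([a,b]))
```

```text
t 16.35 pos [ 476.5 -253.   162.5] yaw_y 96.16 zax [-0.0016  0.0011 -1.    ] gap 0.169 F [-0.7  0.2 -1.7]
[ 0.4 -1.3 35.1]
```

View pics/c11.png

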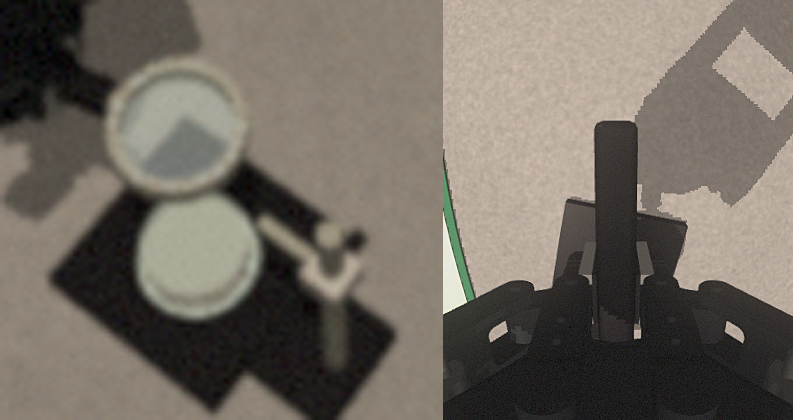

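Run:
```python
from w import *
import pickle,math
d=pickle.load(open('d3.pkl','rb'));s,M=st()
c=d['wrist']
def pf(X):
    p=np.array(c['R'])@X+c['t'];th=math.atan2(np.hypot(p[0],p[1]),p[2]);k=th/np.hypot(p[0],p[1]);return np.round([c['fx']*k*p[0]+c['cx'],c['fy']*k*p[1]+c['cy']],1)
P=s['tool_pos']
for dz in(-4,0,4): print('end wrist',dz,pf(P+M@[65,0,-3.6+dz]))
g=cv2.cvtColor(c['img'],cv2.COLOR_RGB2GRAY)
print('col',g[110:130,283])
for X in ([-70,0,4.4],[-70,0,14.4]):
    print('lens scene pred',np.array(proj(d['scene'],P+M@X))+[1.6,.4],'top',np.array(proj(d['top'],P+M@X))+[1.2,.9], P+M@X)
# rim ellipse in scene: bright ring outline
im=d['scene']['img'][300:345,205:250];m=(im.min(2)>110).astype(np.uint8)
hsv=cv2.cvtColor(im,cv2.COLOR_RGB2HSV)
print(g.shape, im[:, 22].min(1))
print(im[27].min(1))
```

```text
t 16.5 pos [ 477.  -253.   163.1] yaw_y 96.21 zax [-5.e-04  4.e-04 -1.e+00] gap 0.169 F [-0.6 -0.7 -1.7]
end wrist -4 [282.6 119.4]
end wrist 0 [282.6 119.4]
end wrist 4 [282.6 119.4]
col [182 179 176 175 176 176 176 180 183 191 141  53  56  57  63  54  58  56
  63  58]
lens scene pred [227.7771342  327.06535281] top [428.91343908 152.57927697] [ 546.54528408 -245.44603926  158.67198197]
lens scene pred [228.15388382 329.07450947] top [427.28924617 153.6626924 ] [ 546.53997135 -245.44253809  148.671984  ]
(420, 560) [ 72  71  76  71  71  74  67  74  73  72  74  83 104 126 124 107 111 134
 151 155 156 159 155 155 155 149 140 132 120 115 113 112 112 117 117 115
 114 119 130 141 129 103  77 108 141]
[ 70  76  70  73  72  73  76  92 126 132 118 127 139 148 155 158 158 156
 154 155 152 146 132 121 118 113 115 122 131 140 149 152 153 156 151 150
 147 138 117 115 118 119 120 118 118]
```

The held lens is level. Its observed scene pixel (227.7,327.2) matches the prediction (227.8,327.1), and the pointer is undisturbed. I'll lower it to focal height.

Emit:
{"name": "apply_moves", "arguments": {
  "moves": [
    {"dx":0.001,"dy":-0.0015,"dz":0.006,"wx":0,"wy":0,"wz":0,"fingers":1},
    {"dx":0,"dy":0,"dz":0.008,"wx":0,"wy":0,"wz":0,"fingers":1},
    {"dx":0,"dy":0,"dz":0.008,"wx":0,"wy":0,"wz":0,"fingers":1},
    {"dx":0,"dy":0,"dz":0.008,"wx":0,"wy":0,"wz":0,"fingers":1},
    {"dx":0,"dy":0,"dz":0.005,"wx":0,"wy":0,"wz":0,"fingers":1},
    {"dx":0,"dy":0,"dz":0,"wx":0,"wy":0,"wz":0,"fingers":1},
    {"dx":0,"dy":0,"dz":0,"wx":0,"wy":0,"wz":0,"fingers":1},
    {"dx":0,"dy":0,"dz":0,"wx":0,"wy":0,"wz":0,"fingers":1},
    {"dx":0,"dy":0,"dz":0,"wx":0,"wy":0,"wz":0,"fingers":1},
    {"dx":0,"dy":0,"dz":0,"wx":0,"wy":0,"wz":0,"fingers":1}
  ]
}}

```text
clock: 17.5
tool_pos: [476.3, -255.6, 128.6]
ee_rot: [-0.054, 0.999, -0.0, 0.0]
ft_force: [0.3, -0.4, -1.1]
finger_gap: 0.17
```

Run:
```python
from w import *
c=cap('scene');s,M=st();print('lens',s['tool_pos']+M@[-70,0,4.4])
s,M=st()
print('pred px',np.array(proj(c,s['tool_pos']+M@[-70,0,4.4]))+[1.6,.4])
cv2.imwrite('pics/c12.png',cv2.resize(c['img'][300:390,180:285,::-1],None,fx=5,fy=5,interpolation=cv2.INTER_CUBIC))
```

```text
t 17.55 pos [ 476.3 -255.6  128.6] yaw_y 96.14 zax [ 4.e-04 -2.e-04 -1.e+00] gap 0.169 F [-0.6  0.4 -0.8]
lens [ 545.87088118 -248.08244068  124.21804374]
t 17.55 pos [ 476.3 -255.6  128.6] yaw_y 96.14 zax [ 4.e-04 -2.e-04 -1.e+00] gap 0.169 F [-0.6  0.4 -0.8]
pred px [228.12510025 334.68523682]
```

Emit:
{"name": "apply_moves", "arguments": {
  "moves": [
    {"dx":0,"dy":0.001,"dz":0.001,"wx":0,"wy":0,"wz":0,"fingers":1},
    {"dx":0,"dy":0,"dz":0,"wx":0,"wy":0,"wz":0,"fingers":1},
    {"dx":0,"dy":0,"dz":0,"wx":0,"wy":0,"wz":0,"fingers":1},
    {"dx":0,"dy":0,"dz":0,"wx":0,"wy":0,"wz":0,"fingers":1},
    {"dx":0,"dy":0,"dz":0,"wx":0,"wy":0,"wz":0,"fingers":1},
    {"dx":0,"dy":0,"dz":0,"wx":0,"wy":0,"wz":0,"fingers":1}
  ]
}}

```text
clock: 18.15
tool_pos: [476.1, -254.5, 127.3]
ee_rot: [-0.054, 0.999, -0.0, 0.0]
ft_force: [-0.4, -0.0, -0.6]
finger_gap: 0.172
```

Run:
```python
from w import *
import pickle
c=cap('scene');s,M=st();print('lens',s['tool_pos']+M@[-70,0,4.4],abs(s['qvel']).max())
d=pickle.load(open('d3.pkl','rb'))['scene']['img']
# pointer/post region unchanged?
print('post diff',np.abs(c['img'][345:385,250:275].astype(int)-d[345:385,250:275]).mean((0,1)))
print('dish lower edge diff',np.abs(c['img'][358:375,220:248].astype(int)-d[358:375,220:248]).mean())
ticket.job_done()
```

```text
t 18.2 pos [ 476.1 -254.5  127.3] yaw_y 96.14 zax [ 0. -0. -1.] gap 0.172 F [ 0.1 -0.3 -0.2]
lens [ 545.67505709 -247.02227182  122.93836726] 0.001359574614045741
post diff [2.652 2.786 2.867]
dish lower edge diff 2.780112044817927
the job is handed in; nothing more can be done
```

The round dish is seated flat in the recess and released. The robot is holding the smallest reading lens level over it at the pointer's height, and the job was handed in at 18.2 s.

- **Dish:** after release, its lid fitted a circle at the seated height, about 0.2 mm from the recess centre. A later picture showed it flat.
- **Lens:** its computed centre is (545.7, −247.0, 122.9) mm. The dish centre is (545.7, −246.9) and the pointer measured about 123 mm. The arm was still (joint speeds about 0.001 rad/s).
- **Pointer:** it looked unmoved in the later pictures. In the last scene image the post and the dish's edge differed from the earlier one only at about noise level.
- **Not fully checked:**
  - The final lens position comes from arm readings plus the grip offset. A camera check with the lens 35 mm higher agreed to about 0.2 px, but my last picture was refused by the 12-picture limit.
  - The first two-camera fix on the pointer tip disagreed by 10 mm. A second fit using the stage's known dimensions gave 123.4 mm with errors under 1 px.
  - I didn't measure the square dish or the bottle again. No move was planned near either.

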